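Load the shaker

TASK

Load the shaker: take the stack of three steel tins apart and stand each tin inside the round holder of its own size (small, medium, large), and lift the square bottle up over the shelf's front rail and stand it inside the square holder. Keep them all upright and set them down gently without dropping them, and leave the round jar on the shelf where it is.

Things in the scene. Friction and masses are not known exactly. Their poses are not given: they have to be found in the camera images.
- tin_small: Smallest closed round stainless steel tin with a flat lid (darker disc inside a bright rim), 38 mm diameter, 40 mm high, loose, at the start on top of the stack, on the medium tin. Origin: centre of its underside; z up along its axis. Steel sides, gripped from above across the diameter
- tin_medium: Middle-sized closed round stainless steel tin with a flat lid (darker disc inside a bright rim), 52 mm diameter, 44 mm high, loose, at the start on the large tin, under the small one; its lid shows as a ring around the small tin. Origin: centre of its underside; z up along its axis. Steel sides, gripped from above across the diameter
- tin_large: Largest closed round stainless steel tin with a flat lid (darker disc inside a bright rim), 66 mm diameter, 48 mm high, loose, at the start on the bench at the bottom of the stack. Origin: centre of its underside; z up along its axis. Steel sides, gripped from above across the diameter
- bottle: White square plastic bottle standing on the shelf behind the front rail, loose: body 46 x 46 mm and 80 mm high with a paper band, a grey round cap of 30 mm diameter and 20 mm height on top, 100 mm in all. Origin: centre of its underside; x and y are normal to its side faces, z up
- holder_small: Small round holder, inside 54 mm, outside 60 mm diameter, for the small tin, fixed on the shaker: grey plastic, rim 3 mm thick, its top 16 mm above the platform. Platform: 280 mm square aluminium plate, top 75 mm above the bench, with the four holders about 135 mm apart in any order. Origin: centre of the underside, on the platform; inside floor 4 mm above it; z up
- holder_medium: Medium round holder, inside 68 mm, outside 74 mm diameter, for the medium tin, fixed on the shaker: grey plastic, rim 3 mm thick, its top 16 mm above the platform. Platform: 280 mm square aluminium plate, top 75 mm above the bench, with the four holders about 135 mm apart in any order. Origin: centre of the underside, on the platform; inside floor 4 mm above it; z up
- holder_large: Large round holder, inside 82 mm, outside 88 mm diameter, for the large tin, fixed on the shaker: grey plastic, rim 3 mm thick, its top 16 mm above the platform. Platform: 280 mm square aluminium plate, top 75 mm above the bench, with the four holders about 135 mm apart in any order. Origin: centre of the underside, on the platform; inside floor 4 mm above it; z up
- holder_square: Square holder, inside 62 x 62 mm, outside 68 x 68 mm for the square bottle, fixed on the shaker: grey plastic, rim 3 mm thick, its top 16 mm above the platform. Platform: 280 mm square aluminium plate, top 75 mm above the bench, with the four holders about 135 mm apart in any order. Origin: centre of the underside, on the platform; inside floor 4 mm above it; z up; x, y normal to its sides
- shelf: Low slate-grey bench shelf, fixed, open above, 104 mm deep (x), 300 mm wide (y); front (-x) faces the robot. The board carrying bottle and jar is 50 mm above the bench. Steel rails run along the front, 84 mm clear of the back panel; the tops of upper rail, sides and back panel are 85 mm above the bench, 35 mm above the board. Origin: centre of its footprint at bench height
- jar: Round amber jar with black lid, 50 mm diameter, 75 mm high, standing on the shelf 110 to 170 mm beside the bottle, on either side; not to be moved. Origin: centre of its underside; z up
Things that resemble listed ones, but are neither listed nor needed, are in the scene too. What is shaped like the tin_small but blue or pink is not meant.

How it is judged:
By the outcome, as a careful person would: the job done as asked, in the order asked, and still so for the second after the job is handed in, with the robot touching nothing.
It also fails if it takes over 136 s, if anything falls off the work surface, if the arm or the gripper's body presses on something with over 40 N, if the wrist force passes 120 N, or if a joint passes its speed limit or range.

ROBOT

A 7-joint arm with a two-finger parallel gripper is mounted at the origin on the work surface. World frame = base frame: x ahead of the robot, y to its left, z up, the work surface at z = 0. Lengths are in m, angles in rad, forces in N, time in s.
With the tool pointing down it reaches from about 0.425 to 0.925 m from the base axis. Payload 6.8 kg.
Tool frame: the origin (TCP) lies on the front face of the gripper's body, between the roots of the fingers; the fingertips stand 73 mm ahead of it and the grasp point (between the pads) lies 54 mm ahead of it (env.nose_length is the distance from the TCP to the fingertips, in m); z points along the fingers, y is the line along which they close (so a half turn about z gives the same grasp; the last joint's range is limited). The gripper opens to 85 mm and grips with 20 to 120 N. Pads are 22 mm wide; open, the fingers measure 114 mm over their backs; the gripper's body (76 mm by 85 mm) begins 54 mm behind the grasp point. The pads swing forward as they close: fully open they stand 13 mm farther back than shut.
Start: joints at [1.218, 0.477, 0.022, 1.555, -0.011, 1.109, -0.083], TCP at [0.164, -0.655, 0.304] pointing down, gripper open.
Joint ranges: [-2.96, 2.96], [-0.34, 2.1], [-1.41, 1.46], [0.24, 2.44], [-1.37, 4.51], [0.17, 1.92], [-2.96, 2.96]. Speed limits (rad/s): [2.39, 2.39, 3.14, 3.14, 3.14, 3.14, 3.14].

INTERFACE

Orientations are given as a unit quaternion [w, x, y, z].
In Python, from cell import env, kin, camera, calibration, job gives the robot as it stands. The module is installed in compiled form; this text tells all that it offers. Calls block until the motion is done:
- env.reach(position, orientation): joint-space move of the TCP to a pose.
- env.movel(position, velocity=0.15, rot=None, stop_force=None): straight line of the TCP; rot=None keeps the orientation; velocity is the mean speed in m/s. With stop_force (N) it stops when the force on the tool has changed by that much, and returns True; else False.
- env.goto_joints(angles): joint-space move.
- env.grip(opening, f_grip=None): finger opening in m; f_grip is the grip in N (None keeps the last); returns when the fingers have stopped.
- env.dwell(seconds).
- kin.inverse_kinematics(position, orientation): joint angles nearest the present ones, or None.
- env.get_state(): the state.
- camera(name): name is "side" or "top" or "wrist"; returns (picture, depth): 400x640x3 uint8, blue, green, red; 400x640 float32, m along the optical axis (not along the pixel's ray), 0 where there is no reading.
- calibration(name): a dict with "fx", "fy", "cx", "cy" (pixels), "rvec" (rotation vector, rad) and "tvec" (3), from world to camera coordinates, as OpenCV has them. Camera axes: x right, y down, z forward; pixel columns grow to the right and rows downward; lengths in m; the calibration is good to about 2 mm. The wrist camera is an equidistant fisheye: a pixel r from the principal point sees the ray r / f radians off the axis. A picture is of the moment at which its call begins: read the wrist's pose just before it. calibration takes no time and is no camera call; for the wrist camera it gives the pose at the moment of the call.
A pose or a line that the arm cannot do raises env.PlanningError and nothing moves.
- job.job_done(): hands the job in; it is judged then, once.
The state is a dict: "time": time; "qpos": joint angles; "joint_velocities": joint speeds; "joint_torque": joint torques, N m; "tcp_pos": TCP position; "orientation": TCP orientation; "force": force on the tool from outside, world axes, zero at the start; "torque": the same for the moment, N m; "opening": finger opening in m; "gripper_force": force on a finger pad.
Only numpy, scipy, OpenCV 4.12 (cv2) and the standard library are available. Lean on these libraries where they do the work, as an engineer would, in place of code of your own. Each camera call takes 0.05 s, during which the arm holds its last target. There are 200 camera calls.

## Working session

There is one attempt and no reset: what is moved stays moved. The work goes in short steps, each a Python script; the robot and the scene stay as the last script left them, time stands still between calls to the robot, and variables do not carry over. Pictures are saved under pics/ and viewed, at most 14 in all, crops included, and the job is handed in when it is done.

```bash
mkdir -p pics
cat > h.py <<'E'
import numpy as np, cv2
from cell import env, kin, camera, calibration, job
def cal(n):
    c=calibration(n);R=cv2.Rodrigues(np.array(c["rvec"],float))[0];return c,R,np.array(c["tvec"],float).ravel()
def ray(n,u,v,C=None):
    c,R,t=C or cal(n); x=(u-c["cx"])/c["fx"];y=(v-c["cy"])/c["fy"]
    if n=="wrist":
        r=np.hypot(x,y);s=np.tan(r)/r if r>1e-9 else 1;x*=s;y*=s
    return -R.T@t, R.T@np.array([x,y,1.])
def atz(n,u,v,z,C=None):
    o,d=ray(n,u,v,C);return o+d*(z-o[2])/d[2]
def cloud(n,dep,C=None):
    c,R,t=C or cal(n);v,u=np.mgrid[:400,:640];x=(u-c["cx"])/c["fx"];y=(v-c["cy"])/c["fy"]
    P=np.stack([x*dep,y*dep,dep],-1);W=(P-t)@R;W[dep<=0]=np.nan;return W
E
python3 - <<'E'
from h import *
for n in("top","side"):
    p,d=camera(n);cv2.imwrite(f"pics/{n}0.png",p);np.save(f"{n}0.npy",d);c,R,t=cal(n);print(n,c,-R.T@t,R[2])
print(env.get_state())
E
```

```text
top {'fx': 461.72257405202055, 'fy': 461.72257405202055, 'cx': 331.1271676029217, 'cy': 201.27597821300748, 'rvec': array([ 2.17594834, -2.15964601,  0.14430388]), 'tvec': array([-0.02405275,  0.53740352,  0.99800109])} [ 0.41654557 -0.00480697  1.05444485] [ 0.11751608 -0.01476311 -0.99296124]
side {'fx': 419.67083465167855, 'fy': 419.67083465167855, 'cx': 323.9745999005512, 'cy': 196.4314549336881, 'rvec': array([ 0.79655223, -2.52269808,  1.15563026]), 'tvec': array([0.44426924, 0.2779307 , 0.83039455])} [0.1038765  0.62079244 0.75365918] [ 0.43753986 -0.6188033  -0.65241194]
{'time': 0.1, 'qpos': array([ 1.2179018 ,  0.47770453,  0.02234737,  1.55633082, -0.0114839 ,
        1.10927225, -0.08308614]), 'joint_velocities': array([-0.00086026, -0.00180963, -0.00012997, -0.00169697, -0.00118746,
        0.00078454,  0.00012732]), 'joint_torque': array([ 4.73784108e-03, -5.97756457e+01,  1.61322344e+00, -2.81953919e+01,
        1.27287905e-02,  4.95780056e-03, -1.65163993e-05]), 'tcp_pos': array([ 0.16348723, -0.65449151,  0.30304077]), 'orientation': array([-7.76720204e-04,  9.92516224e-01,  1.22110260e-01, -1.61452730e-04]), 'force': array([-0.0235061 , -0.0578336 , -0.55850329]), 'torque': array([-0.02833103, -0.0460109 ,  0.03637253]), 'gripper_force': 0.0, 'opening': 0.08507663849256318}
```

View pics/top0.png

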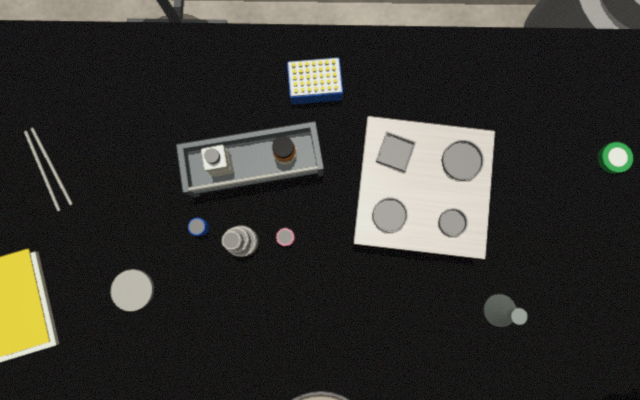

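View pics/side0.png

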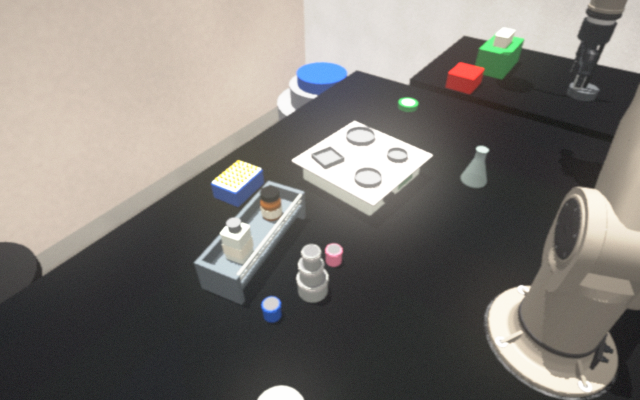

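The top view shows the bottle cap near (212,157), jar (284,150), stack (235,240) with blue and pink decoys at (198,227) and (285,237). The holders are square (396,152), large (462,160), medium (390,215) and small (453,222). The side view shows the stack at (312,272) and the bottle at (236,240). Next I'll look at enlarged crops.

Run:
```python
from h import *
p=cv2.imread("pics/top0.png")
cv2.imwrite("pics/tA.png",cv2.resize(p[110:270,170:330],None,fx=3.75,fy=3.75,interpolation=cv2.INTER_CUBIC))
cv2.imwrite("pics/tB.png",cv2.resize(p[110:265,350:505],None,fx=3.75,fy=3.75,interpolation=cv2.INTER_CUBIC))
s=cv2.imread("pics/side0.png")
cv2.imwrite("pics/sA.png",cv2.resize(s[180:310,195:355],None,fx=4.6,fy=4.6,interpolation=cv2.INTER_CUBIC))
for n,pts in(("top",[(212,156),(284,150),(231,239),(396,152),(462,160),(390,215),(453,222),(425,190)]),("side",[(236,225),(312,250)])):
    W=cloud(n,np.load(n+"0.npy"))
    for u,v in pts: print(n,u,v,np.nanmedian(W[v-1:v+2,u-1:u+2].reshape(-1,3),0).round(4))
```

```text
top 212 156 [0.6122 0.2192 0.1489]
top 284 150 [0.6322 0.0789 0.123 ]
top 231 239 [0.4486 0.18   0.1312]
top 396 152 [ 0.6406 -0.159   0.0776]
top 462 160 [ 0.6239 -0.302   0.0773]
top 390 215 [ 0.5037 -0.1447  0.0777]
top 453 222 [ 0.4898 -0.2791  0.0772]
top 425 190 [ 0.5588 -0.2214  0.0736]
side 236 225 [0.6051 0.2249 0.1498]
side 312 250 [0.4465 0.1774 0.1323]
```

View pics/tA.png

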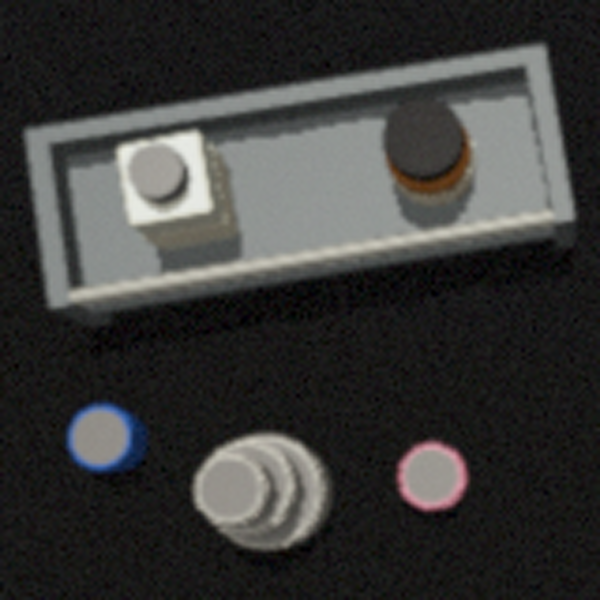

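View pics/tB.png

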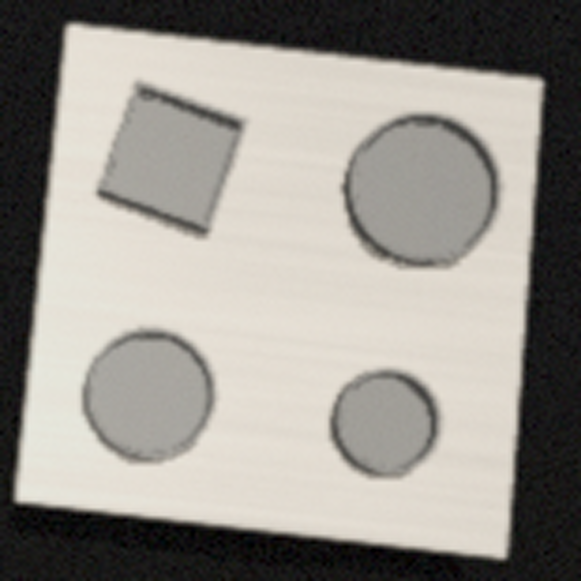

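View pics/sA.png

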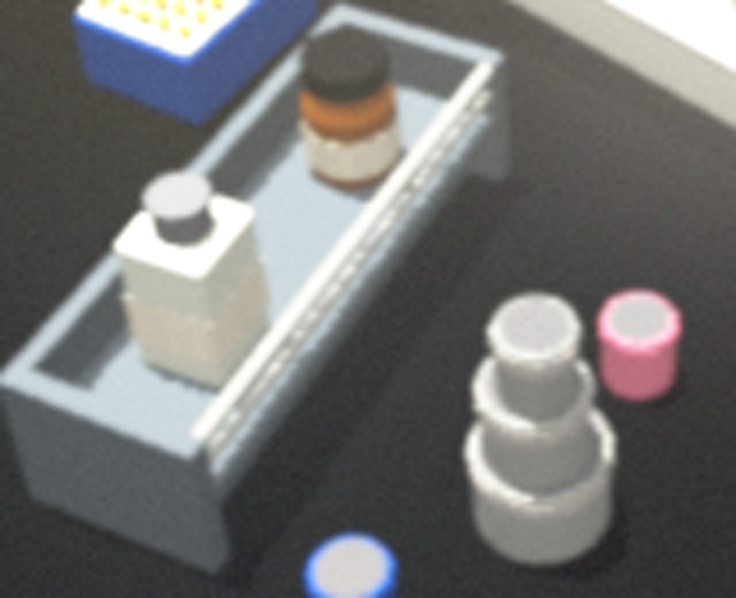

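Crop readings:
- **Top crop A:** small lid centre (233,489), medium lid right edge 298, large tin right edge 330. The bottle top corners are (116,147), (205,130), (216,213), (132,232), with the cap at (158,173).
- **Top crop B:** large holder (421,190), medium (148,396), small (385,424). The square's corners are (137,84), (245,121), (208,237), (98,193).
- **Side crop:** small lid (537,330), medium (533,390), large (541,452), cap (179,194).

Now I'll triangulate these.

```bash
cat >> h.py <<'E'
def tri(a,b):
    (o1,d1),(o2,d2)=a,b; A=np.stack([d1,-d2],1); s=np.linalg.lstsq(A,o2-o1,rcond=None)[0]
    p,q=o1+s[0]*d1,o2+s[1]*d2; return (p+q)/2,np.linalg.norm(p-q)
def Q(psi): return [0,np.cos(psi/2),np.sin(psi/2),0]
E
python3 - <<'E'
from h import *
A=lambda U,V:((U+.5)/3.75-.5+170,(V+.5)/3.75-.5+110)
B=lambda U,V:((U+.5)/3.75-.5+350,(V+.5)/3.75-.5+110)
S=lambda U,V:((U+.5)/4.6-.5+195,(V+.5)/4.6-.5+180)
f=lambda t,s:tri(ray("top",*t),ray("side",*s))
for n,t,s in(("small lid",A(233,489),S(537,330)),("cap",A(158,173),S(179,194)),("jar",A(427,142),S(346,62))): print(n,f(t,s))
for n,z,s in(("small",.132,S(537,330)),("med",.092,S(533,390)),("large",.048,S(541,452))): print(n,"side",atz("side",*s,z).round(4))
print("small top",atz("top",*A(233,489),.132), "med right",atz("top",*A(298,488),.092),"large right",atz("top",*A(330,492),.048))
c=[atz("top",*A(*x),.130) for x in[(116,147),(205,130),(216,213),(132,232)]]
print("bottle",np.mean(c,0),[np.degrees(np.arctan2(*(c[(i+1)%4]-c[i])[1::-1])).round(1) for i in range(4)],[np.linalg.norm(c[(i+1)%4]-c[i]).round(3) for i in range(4)])
c=[atz("top",*B(*x),.091) for x in[(137,84),(245,121),(208,237),(98,193)]]
print("sq",np.mean(c,0),[np.degrees(np.arctan2(*(c[(i+1)%4]-c[i])[1::-1])).round(1) for i in range(4)],[np.linalg.norm(c[(i+1)%4]-c[i]).round(3) for i in range(4)])
for n,x in(("L",(421,190)),("M",(148,396)),("S",(385,424))):print(n,atz("top",*B(*x),.091).round(4),atz("top",*B(*x),.079).round(4))
W=cloud("top",np.load("top0.npy"))
for n,(u,v) in dict(sq=(396,152),L=(462,160),M=(390,215),S=(453,222)).items():
    w=W[v-28:v+29,u-28:u+29].reshape(-1,3);m=w[(w[:,2]>.0855)&(w[:,2]<.1)];print(n,len(m),(m.min(0)+m.max(0))/2,m.max(0)-m.min(0))
c=[atz("top",*A(*x),.085) for x in[(26,130),(545,45),(575,222),(52,308)]];print("shelf",np.round(c,3))
for psi in np.radians([-90,-45,0,45,90]):
    print(np.degrees(psi),[None if (q:=kin.inverse_kinematics(p,Q(psi))) is None else np.round(q,2)[[0,6]] for p in([.446,.178,.085],[.446,.178,.25],[.61,.22,.173],[.61,.22,.33],[.64,-.16,.2],[.62,-.3,.165],[.5,-.145,.165],[.49,-.28,.3])])
E
```

```text
small lid (array([0.44695153, 0.17900407, 0.12920857]), np.float64(0.000695030869335189))
cap (array([0.61374855, 0.22037776, 0.15041888]), np.float64(0.002747558001551106))
jar (array([0.63932272, 0.08105659, 0.11880342]), np.float64(0.0023176328384764792))
small side [0.4457 0.1811 0.132 ]
med side [0.4482 0.1823 0.092 ]
large side [0.4463 0.1804 0.048 ]
small top [0.44655992 0.17827038 0.132     ] med right [0.44866786 0.15041134 0.092     ] large right [0.44796277 0.13899491 0.048     ]
bottle [0.61299346 0.21944359 0.13      ] [np.float64(-78.3), np.float64(-170.7), np.float64(103.6), np.float64(12.6)] [np.float64(0.049), np.float64(0.046), np.float64(0.046), np.float64(0.048)]
sq [ 0.63778153 -0.15577209  0.091     ] [np.float64(-108.8), np.float64(161.9), np.float64(68.3), np.float64(-19.6)] [np.float64(0.065), np.float64(0.071), np.float64(0.067), np.float64(0.068)]
L [ 0.6209 -0.2976  0.091 ] [ 0.6235 -0.3012  0.079 ]
M [ 0.5021 -0.141   0.091 ] [ 0.5032 -0.1427  0.079 ]
S [ 0.4874 -0.2737  0.091 ] [ 0.4883 -0.2771  0.079 ]
sq 211 [ 0.63989224 -0.15718974  0.09097102] [0.085
[... 609 characters left out ...]
ray([-1.01, -2.23]), array([-1.02, -2.43]), array([ 0.17, -2.22]), array([ 0.3 , -1.94]), array([ 0.23, -2.24]), array([ 0.41, -1.95])]
0.0 [array([-0.06, -2.58]), array([ 0.37, -2.49]), array([-0.03, -2.36]), array([ 0.12, -2.33]), array([ 0.3 , -1.54]), array([ 0.43, -1.27]), array([ 0.35, -1.54]), array([ 0.53, -1.21])]
45.0 [array([-0.06, -1.79]), array([ 0.36, -1.69]), array([ 0.1 , -1.68]), array([ 0.23, -1.63]), array([ 0.44, -0.85]), array([ 0.52, -0.56]), array([ 0.47, -0.84]), array([ 0.64, -0.47])]
90.0 [array([ 0.22, -1.26]), array([ 0.39, -0.93]), array([ 0.22, -1.01]), array([ 0.25, -0.87]), array([ 0.53, -0.14]), array([0.63, 0.13]), array([ 0.57, -0.13]), array([0.76, 0.26])]
```

The rim depths, top pixels and side view agree to about 3 mm, and the lid heights match the text. I'll hover over the platform and then the stack with the wrist camera to confirm.

Run:
```python
from h import *
import pickle
env.reach([.53,-.2,.36],Q(np.pi/2))
CP=cal("wrist");p,d=camera("wrist");cv2.imwrite("pics/wP.png",p);np.save("wP.npy",d)
env.reach([.447,.179,.29],Q(np.pi/2))
CS=cal("wrist");p,d=camera("wrist");cv2.imwrite("pics/wS.png",p);np.save("wS.npy",d)
pickle.dump((CP,CS),open("w.pkl","wb"))
for C in(CP,CS):print(C[0]["fx"],C[0]["cx"],C[0]["cy"],-C[1].T@C[2],C[1][2])
print(env.get_state()["time"],env.get_state()["tcp_pos"])
```

```text
309.70691628693146 317.7463917983161 196.93901424035656 [ 0.5300154  -0.13325305  0.42860568] [-8.87601620e-04 -2.72539551e-01 -9.62144171e-01]
309.70691628693146 317.7463917983161 196.93901424035656 [0.44816093 0.24635259 0.35899158] [ 2.98889944e-04 -2.72500066e-01 -9.62155717e-01]
3.775 [0.44786846 0.17786214 0.29008132]
```

View pics/wP.png

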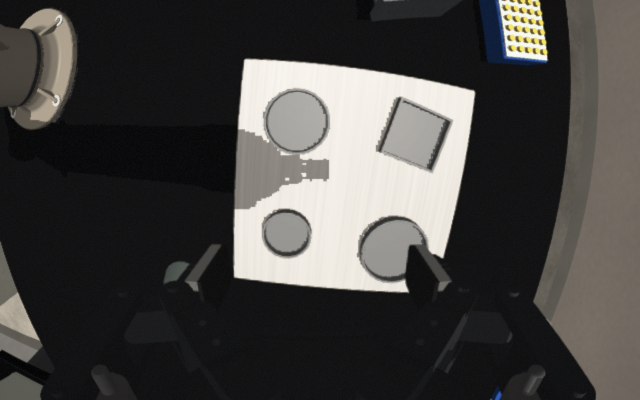

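View pics/wS.png

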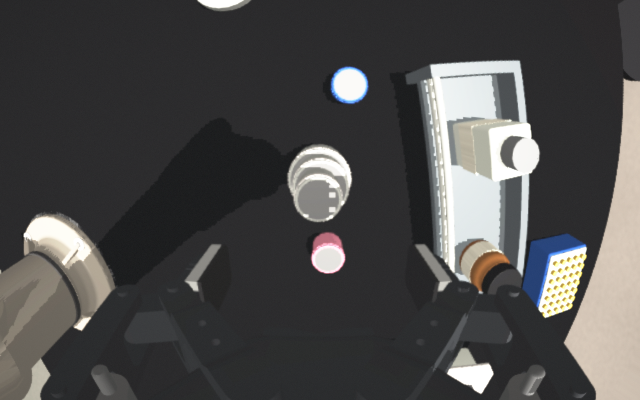

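wP: medium holder centre (297,121), small (286,232), large about (393,249), square about (415,134). wS: small lid (319,199). Triangulating these against the top view.

Run:
```python
from h import *
import pickle
CP,CS=pickle.load(open("w.pkl","rb"))
B=lambda U,V:((U+.5)/3.75-.5+350,(V+.5)/3.75-.5+110)
A=lambda U,V:((U+.5)/3.75-.5+170,(V+.5)/3.75-.5+110)
for n,w,t in(("M",(297,121),B(148,396)),("S",(286.5,232.5),B(385,424)),("L",(393,249),B(421,190)),("sq",(415,134),B(172,159))):
    print(n,atz("wrist",*w,.091,CP).round(4),tri(ray("wrist",*w,CP),ray("top",*t)))
print(atz("wrist",319,199,.132,CS),tri(ray("wrist",319,199,CS),ray("top",*A(233,489))))
c=[atz("wrist",*x,.091,CP) for x in[(398,97),(451,122),(431,170),(379,148)]]
print("sq",np.mean(c,0),[np.degrees(np.arctan2(*(c[(i+1)%4]-c[i])[1::-1])).round(1) for i in range(4)])
W=cloud("top",np.load("top0.npy"))
w=W[215:262,218:264].reshape(-1,3)
for lo,hi in((.122,.14),(.084,.1),(.04,.055)):
    m=w[(w[:,2]>lo)&(w[:,2]<hi)];print(len(m),(m.min(0)+m.max(0))/2,m.max(0)-m.min(0))
```

```text
M [ 0.5076 -0.1435  0.091 ] (array([ 0.50517603, -0.14486382,  0.06013943]), np.float64(0.0011344729302320564))
S [ 0.4927 -0.2724  0.091 ] (array([ 0.48966068, -0.28086118,  0.06840739]), np.float64(0.0018944090884260426))
L [ 0.6218 -0.2956  0.091 ] (array([ 0.62350089, -0.29999328,  0.08228947]), np.float64(0.0014625768603271027))
sq [ 0.639  -0.1559  0.091 ] (array([ 0.63623044, -0.15502443,  0.09826708]), np.float64(0.0011110489697279482))
[0.4491842  0.18042699 0.132     ] (array([0.44795964, 0.17913864, 0.12729176]), np.float64(0.002495977654504142))
sq [ 0.64000778 -0.1562235   0.091     ] [np.float64(-20.7), np.float64(-111.1), np.float64(159.2), np.float64(70.5)]
296 [0.44691649 0.17949643 0.12898272] [0.03611816 0.03859142 0.01250928]
190 [0.44823133 0.17399016 0.09200088] [0.04986325 0.04144118 0.0159122 ]
236 [0.44769618 0.17074186 0.04744739] [0.06529879 0.05566805 0.01470266]
```

Holders settled at S(.490,-.275), M(.505,-.143), L(.622,-.298) and square(.639,-.1565) at -20°. The stack is at (.447,.179). Starting with the small tin.

```bash
cat >> h.py <<'E'
H=dict(S=(.490,-.275),M=(.505,-.143),L=(.622,-.298),sq=(.639,-.1565)); FL=.079
def line(p,v,rot=None):
    try: env.movel(p,velocity=v,rot=rot)
    except env.PlanningError as e: print("plan",e); env.reach(p,rot if rot is not None else env.get_state()["orientation"])
def pick(x,y,bot,off,hov,width,f=45,psi=np.pi/2):
    z=bot+off+.073
    line([x,y,hov],.3,Q(psi)); env.movel([x,y,z+.04],velocity=.25); 
    print("down hit",env.movel([x,y,z],velocity=.08,stop_force=8))
    env.grip(max(width-.01,0),f_grip=f); s=env.get_state(); print("opening",s["opening"],s["gripper_force"],s["tcp_pos"],s["time"])
    zr=s["tcp_pos"][2]; env.movel([x,y,zr+.03],velocity=.08); env.movel([x,y,hov],velocity=.25)
    s=env.get_state(); print("lifted",s["opening"],s["gripper_force"],s["force"],s["time"]); return zr-bot
def place(x,y,h,hov,rel,psi=np.pi/2,floor=FL):
    line([x,y,hov],.3,Q(psi)); env.movel([x,y,floor+h+.025],velocity=.25); env.dwell(.15)
    hit=env.movel([x,y,floor+h-.005],velocity=.025,stop_force=4); s=env.get_state()
    print("touch",hit,s["tcp_pos"][2]-floor-h,s["force"],s["opening"])
    env.grip(rel); z=s["tcp_pos"][2]; env.movel([x,y,z+.05],velocity=.12); env.movel([x,y,hov],velocity=.3)
    print("t",env.get_state()["time"])
E
python3 - <<'E'
from h import *
h=pick(.447,.179,.092,.016,.30,.038)
p,d=camera("side");cv2.imwrite("pics/s1.png",p)
place(*H["S"],h,.30,.065)
p,d=camera("side");cv2.imwrite("pics/s2.png",p)
a=cv2.imread("pics/s1.png")[130:330,220:480];b=p[130:330,220:480]
cv2.imwrite("pics/s12.png",cv2.resize(np.hstack([a,b]),None,fx=1.5,fy=1.5))
E
```

```text
down hit False
opening 0.03537627952946364 44.66873645782471 [0.44739131 0.17912664 0.18148817] 5.6583
lifted 0.03516310991565777 45.10491371154785 [ 0.06015357 -0.09585348 -0.73321723] 6.6917
touch True 3.278469751287483e-05 [-1.42984059  0.98644882  5.0742313 ] 0.035092242795944965
t 11.4583
```

View pics/s12.png

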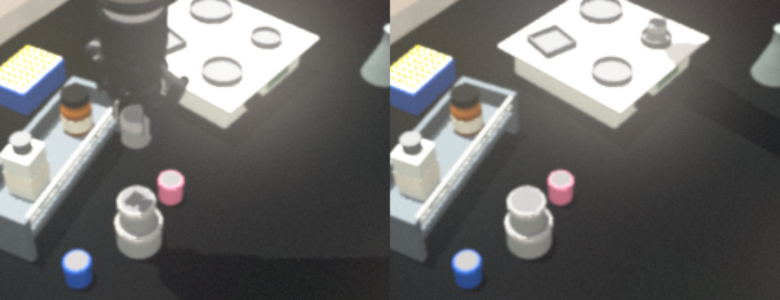

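The small tin stands in the small holder at about (656,35) in the right half, and the medium and large tins are still stacked. Next I'll measure the medium tin and move it, then do the same for the large tin.

```bash
cat >> h.py <<'E'
def lid(z,x0=.447,y0=.178,r=.06):
    out=[]
    for n in("top","side"):
        p,d=camera(n);w=cloud(n,d).reshape(-1,3)
        m=w[(abs(w[:,2]-z)<.007)&(np.hypot(w[:,0]-x0,w[:,1]-y0)<r)]
        c,rad=cv2.minEnclosingCircle((m[:,:2]*1000).astype(np.float32)); print(n,len(m),np.median(m[:,2]).round(4),"circle",np.round(c,1),round(rad,1),((m.min(0)+m.max(0))/2).round(4)); out.append((m.min(0)+m.max(0))[:2]/2)
    return np.mean(out,0)
E
python3 - <<'E'
from h import *
c=lid(.092,r=.035);print(c)
assert np.hypot(*(c-[.448,.178]))<.006
h=pick(*c,.048,.014,.27,.052)
place(*H["M"],h,.27,.075)
c=lid(.048,r=.045);print(c)
E
```

```text
top 489 0.0908 circle [448.7 178.7] 25.9 [0.4482 0.1784 0.0909]
side 427 0.0915 circle [450.4 180.9] 26.7 [0.4499 0.1801 0.0901]
[0.44904205 0.1792415 ]
down hit False
opening 0.049658954013495106 46.680899262428284 [0.44936926 0.17955546 0.13563991] 14.75
lifted 0.049421453261880105 47.05660700798035 [-0.73146674  0.07672233 -2.15423098] 15.85
touch True 2.3185044244783404e-05 [-2.05265421  0.29300262  4.48881291] 0.049285061681172714
t 19.9083
top 720 0.0469 circle [447.8 176.2] 33.0 [0.4476 0.176  0.0471]
side 643 0.0477 circle [449.8 178.6] 33.9 [0.4487 0.1779 0.0463]
[0.44814636 0.17695908]
```

Run:
```python
from h import *
h=pick(.448,.177,0,.012,.24,.066,f=50)
place(*H["L"],h,.27,.085)
for n in("top","side"):
    p,d=camera(n);cv2.imwrite(f"pics/{n}3.png",p);w=cloud(n,d).reshape(-1,3)
    m=w[(abs(w[:,2]-.130)<.005)&(np.hypot(w[:,0]-.613,w[:,1]-.220)<.04)]
    r=cv2.minAreaRect((m[:,:2]*1000).astype(np.float32));print(n,len(m),np.median(m[:,2]),r)
    if n=="top": a=cv2.resize(p[110:265,350:505],(390,390))
    else: b=cv2.resize(p[110:220,280:440],(390,268))
cv2.imwrite("pics/c3.png",np.hstack([a,np.vstack([b,np.zeros((122,390,3),np.uint8)])]))
for psi in np.radians([101.5,11.5,191.5,-78.5]): print(psi,[kin.inverse_kinematics(p,Q(a)) is not None for p,a in(([.613,.22,.173],psi),([.613,.22,.33],psi),([.639,-.1565,.33],psi-np.radians(31.5)),([.639,-.1565,.2],psi-np.radians(31.5)))])
```

```text
down hit False
opening 0.06362926375379292 54.98930096626282 [0.44832665 0.17730446 0.08563429] 22.7583
lifted 0.06372834486415371 55.98233699798584 [ 0.03718235  0.47671003 -4.2187102 ] 23.9417
touch True 0.00013495440359566346 [-0.43294033  0.90270297  4.92051369] 0.06353956101385108
t 28.5917
top 288 0.12831390573557344 ((614.0892944335938, 220.88253784179688), (46.19068145751953, 45.685569763183594), 10.688690185546875)
side 227 0.12949215434905523 ((615.5304565429688, 221.962646484375), (45.23330307006836, 47.52374267578125), 10.671192169189453)
1.7715091907742444 [True, True, True, True]
0.2007128639793479 [True, True, True, True]
3.342305517569141 [True, True, True, True]
-1.3700834628155487 [True, True, True, True]
```

View pics/c3.png

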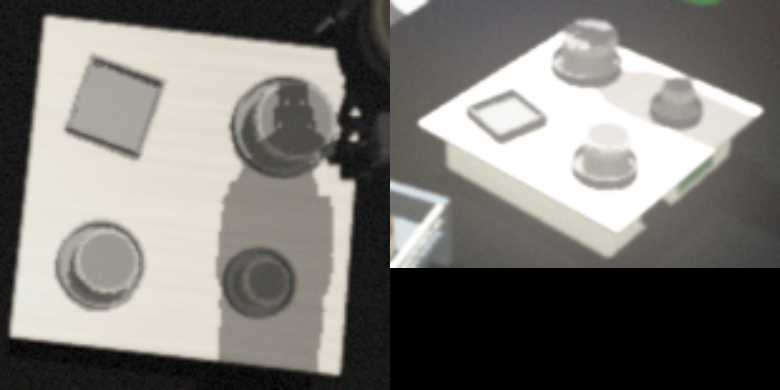

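All three tins stand inside their holders in both views. The bottle is at (.614,.2205), yaw 10.8°, and both cameras agree. Now I'll move the bottle.

Run:
```python
from h import *
h=pick(.614,.2205,.05,.05,.34,.046,f=50,psi=np.radians(100.8))
place(*H["sq"],h,.34,.07,psi=np.radians(70))
env.reach([.45,.15,.36],Q(np.pi/2))
t,_=camera("top");s,_=camera("side")
cv2.imwrite("pics/f.png",np.hstack([cv2.resize(t[100:270,160:510],(400,194)),cv2.resize(s[90:310,190:450],(400,338))[:194]]) if 0 else np.vstack([cv2.resize(t[100:270,160:510],(560,272)),cv2.resize(s[90:300,190:450],(560,328))[:, :][0:328]])[:600])
```

```text
down hit False
opening 0.04522931248647963 51.29994571208954 [0.61450241 0.22070484 0.17372398] 32.3333
lifted 0.04515778565752394 51.55260443687439 [-0.24471856 -0.83500727 -4.45485679] 33.5583
touch True -9.521933105677283e-05 [-0.777177   -0.57752779  5.02302704] 0.04544871705116262
t 38.025
```

View pics/f.png

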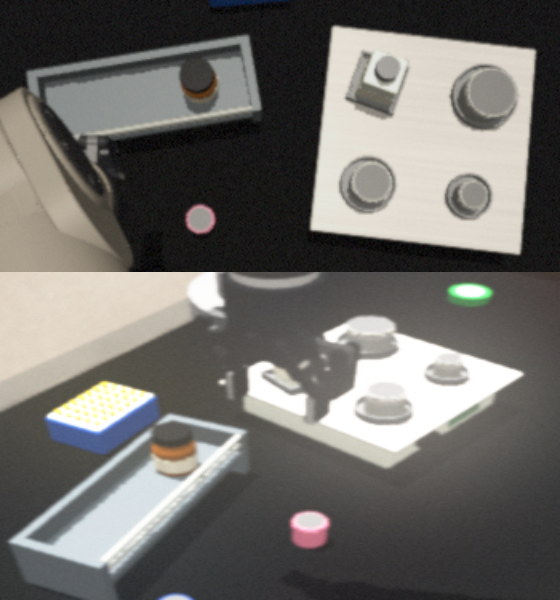

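The bottle stands upright in the square holder at about (385,78) in the upper view. It touched down exactly at floor height. All three tins are seated, the jar is untouched and the arm is clear.

```bash
python3 -c "
from h import *
print(job.job_done())"
```

```text
the job is handed in; nothing more can be done
None
```

The job is handed in: the three tins and the bottle stand upright in their own holders, and the jar was left where it was, with the last move ending at about 40 s of the 136 s allowed.

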